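Refill the sugar bin and shut its cover

TASK

Tip all six sugar lumps from the scoop into the slant-topped sugar bin, stand the empty scoop upright on the worktop again, and slide the bin's steel cover all the way down so that it is shut. Do not knock the milk jug or the spoon pot.

Things in the scene. Friction and masses are not known exactly. Their poses are not given: they have to be found in the camera images.
- bin: Sugar bin, fixed: dark wooden box 280 mm deep (x) by 190 mm wide (y). Its top slants at 25 degrees: 75 mm high at the front (x = -140 mm), 206 mm at the back. Walls 8 mm, inner floor at z = 14 mm. The upper half of the slant is boarded, the lower half open. Steel rails along both sides stand 10 mm above the slant, 160 mm apart. Origin: centre of the underside; x to its high back, z up
- bin_mouth (a point): centre of the bin's mouth, in the plane of the slanted top (bin frame x = -69 mm, y = 0, z = 108 mm). With the cover up the mouth is 100 to 120 mm long (from bin x = -132 mm up to the cover's lower edge) and 160 mm wide
- cover (a joint): slide of the bin's steel cover in its rails, m along the slant: 0 = fully down, mouth shut; 0.12 to 0.145 = pushed up, mouth open. About 4 N of friction holds it anywhere. It opens along (cos 25, 0, sin 25 degrees) of the bin frame
- cover_grip (a point): middle of the wooden grip bar on the cover: 84 mm wide (bin y), 14 mm thick along the slant, standing 26 mm out of the cover, square to it; this point is 15 mm above the cover's face. Axes: x up the slant, z square out of it. The cover is 156 x 168 mm, 4 mm thick; the bar is 45 mm from its lower edge
- scoop: Steel scoop, 130 mm long (x) by 74 mm wide (y), flat floor 3 mm thick, walls 49 mm high at the back and sides, sloping down to the open end at x = +65 mm. Stands on the worktop with its open end to the robot's left, the sugar lumps in it. Origin: centre of the underside; x towards the open end, z up. About 0.16 kg empty
- scoop_grip (a point): centre of the scoop's black grip bar, which lies lengthways over its rear half: 72 mm long (x), 15 mm thick (y), 20 mm high (z); 93 mm above the underside, 32.5 mm behind the scoop's origin. Gap of 34 mm below the bar; a steel leg at each end
- scoop_lip (a point): middle of the scoop's pouring edge (scoop frame x = +65 mm, z = 3 mm)
- milk_jug: small steel milk jug, 58 mm wide, 68 mm high, standing right of the bin; bystander; origin at its underside
- spoon_pot: perforated steel pot of coffee spoons, 95 mm wide, 183 mm high with the spoons, standing right of the bin and behind the milk jug; bystander; origin at its underside
- lump_1: white sugar lump, 21 x 19 x 18 mm, 12 g, one of six loose in the scoop; origin: centre of its underside as it stood
- lump_2: white sugar lump, 21 x 19 x 18 mm, 12 g, one of six loose in the scoop; origin: centre of its underside as it stood
- lump_3: white sugar lump, 21 x 19 x 18 mm, 12 g, one of six loose in the scoop; origin: centre of its underside as it stood
- lump_4: white sugar lump, 21 x 19 x 18 mm, 12 g, one of six loose in the scoop; origin: centre of its underside as it stood
- lump_5: white sugar lump, 21 x 19 x 18 mm, 12 g, one of six loose in the scoop; origin: centre of its underside as it stood
- lump_6: white sugar lump, 21 x 19 x 18 mm, 12 g, one of six loose in the scoop; origin: centre of its underside as it stood
Not all that is in view belongs to the job. Leave any green look-alike of the scoop alone.

How it is judged (in metres and radians):
At the end, for the whole second after the job is handed in: All six lumps lie inside the bin; the cover is within 6 mm of fully shut; the scoop stands upright (within 7 degrees) and still on the worktop, its underside less than 20 mm above it (x of lump_1 in the frame of bin between -0.133 and 0.133 m and y of lump_1 in the frame of bin between -0.088 and 0.088 m and z of lump_1 in the frame of bin between 0 and 0.08 m and x of lump_2 in the frame of bin between -0.133 and 0.133 m and y of lump_2 in the frame of bin between -0.088 and 0.088 m and z of lump_2 in the frame of bin between 0 and 0.08 m and x of lump_3 in the frame of bin between -0.133 and 0.133 m and y of lump_3 in the frame of bin between -0.088 and 0.088 m and z of lump_3 in the frame of bin between 0 and 0.08 m and x of lump_4 in the frame of bin between -0.133 and 0.133 m and y of lump_4 in the frame of bin between -0.088 and 0.088 m and z of lump_4 in the frame of bin between 0 and 0.08 m and x of lump_5 in the frame of bin between -0.133 and 0.133 m and y of lump_5 in the frame of bin between -0.088 and 0.088 m and z of lump_5 in the frame of bin between 0 and 0.08 m and x of lump_6 in the frame of bin between -0.133 and 0.133 m and y of lump_6 in the frame of bin between -0.088 and 0.088 m and z of lump_6 in the frame of bin between 0 and 0.08 m and value of joint cover below 0.006 m and height (world z) of scoop below 0.02 m and angle between scoop's own z axis and vertical below 0.12 rad and linear speed of scoop below 0.02 m/s); the robot touches nothing.
It fails at once if the milk jug is pushed more than 3 cm or tipped (distance of milk_jug from where it was at the start of the episode above 0.03 m or angle between milk_jug's own z axis and vertical above 0.35 rad).
It fails at once if the spoon pot is pushed more than 3 cm or tipped (distance of spoon_pot from where it was at the start of the episode above 0.03 m or angle between spoon_pot's own z axis and vertical above 0.35 rad).
It also fails if it takes over 64 s, if anything falls off the work surface, if the arm or the gripper's body presses on something with over 40 N, if the wrist force passes 120 N, or if a joint passes its speed limit or range.

ROBOT

A 6-joint arm with a two-finger parallel gripper is mounted at the origin on a cart in front of the work surface, level with it; the furniture and walls round the work are solid. World frame = base frame: x ahead of the robot, y to its left, z up, the work surface at z = 0. Lengths are in mm, angles in rad, forces in N, time in s.
With the tool pointing down it reaches from about 350 to 875 mm from the base axis. Payload 4.2 kg.
Tool frame: the origin (TCP) lies midway between the tips of the shut fingers; the grasp point (between the pads) lies 19 mm behind it (arm.tcp_to_grasp is the distance from the TCP to the grasp point, in mm); z points along the fingers, y is the line along which they close (so a half turn about z gives the same grasp; the last joint's range is limited). The gripper opens to 85 mm and grips with 20 to 120 N. Pads are 22 mm wide; open, the fingers measure 114 mm over their backs; the gripper's body (76 mm by 85 mm) begins 54 mm behind the grasp point. The pads swing forward as they close: fully open they stand 13 mm farther back than shut.
Start: joints at [-1.026, 0.385, 0.008, 0, -1.194, -0.259], TCP at [176.219, -599.622, 231.312] pointing down, gripper open.
Joint ranges: [-3.14, 3.14], [-1.21, 2.06], [-1.07, 1.41], [-3.16, 2.05], [-2.99, -0.16], [-3.1, 3.1]. Speed limits (rad/s): [2.79, 2.79, 3.14, 3.14, 3.14, 3.14].

INTERFACE

Orientations are given as a unit quaternion [x, y, z, w].
In Python, from bench import arm, get_image gives the robot as it stands.
- The arm moves only by the tool drive_tool, never from a script. Its argument "deltas" is a list of rows, each a list of 2 entries, a list of its own where there are three numbers: the shift along the tool's x, y, z in cm, then the turn, a rotation vector about the tool's x, y, z in degrees. In form: [[[x, y, z], [ax, ay, az]], ...]. A call has 1 to 12 rows; each row shifts and turns the commanded pose from where the row before left it, along the tool's axes as they then stand; what a row does not reach is not made up. A row lasts 1/10 s, in which the tool goes at most 50 mm and 8.59 degrees, less where a joint would pass 70% of its speed; a pose out of reach is approached as far as the arm can. A call with a gripper value outside its range is refused whole. "claw" is the finger opening in cm, from 0 to 8.54, set as the call begins (left out, the last holds). The fingers move at their own pace and stop on an object; the grip force is fixed at half the most. Time passes only in rows, so rows that do not move let the fingers close. It gives the time, the measured TCP pose, the force, the opening and the grip force at its end, in the units of the state.
- arm.read_state(): the state, without advancing time (a new reading comes with each control period).
- get_image(name): name is "side" or "top" or "wrist"; returns a dict with "img" (480x640x3 uint8, red, green, blue), "fx", "fy", "cx", "cy" (pixels), "D" ([k1, k2, p1, p2, k3] as OpenCV has them; the pictures are not rectified), "eye" and "orientation" of the camera in the world; the wrist camera has in their place "mount" (4x4, takes a point from camera to tool coordinates, whose origin is the TCP and whose axes are the flange's). Camera axes: x right, y down, z forward; pixel columns grow to the right and rows downward; lengths in mm; the calibration is good to about 2 mm. A picture is of the moment at which its call begins: read the wrist's pose just before it. There is no depth.
- arm.job_done(): hands the job in; it is judged then, once.
The state is a dict: "clock": time; "joints": joint angles; "joint_vel": joint speeds; "joint_efforts": joint torques, N m; "position": TCP position; "ee_rot": TCP orientation; "contact_force": force on the tool from outside, world axes, zero at the start; "wrist_torque": the same for the moment, N m; "gripper_width": finger opening in mm; "grasp_force": force on a finger pad.
Only numpy, scipy, OpenCV 4.12 (cv2) and the standard library are available. Lean on these libraries where they do the work, as an engineer would, in place of code of your own. Each camera call takes 0.05 s, during which the arm holds its last target. There are 200 camera calls.

## Working session

There is one attempt and no reset: what is moved stays moved. The work goes in short steps, Python scripts to look and compute and a tool call to move; the robot and the scene stay as the last step left them, time stands still between calls to the robot, and variables do not carry over. Pictures are saved under pics/ and viewed, at most 13 in all, crops included, and the job is handed in when it is done.

Besides the shell and the picture viewer there is one more tool, called after ">>>" as a command line: name --argument value ..., lists and objects as JSON in quotes. drive_tool: Moves the arm, as the interface text tells. Its arguments: {"type":"object","properties":{"deltas":{"type":"array"},"claw":{"type":"number"}},"required":["deltas"]}

```bash
mkdir -p pics; ls; cat > h.py <<'E'
import numpy as np, cv2
from scipy.spatial.transform import Rotation as R
from bench import arm, get_image
def ray(c,px):
    K=np.array([[c['fx'],0,c['cx']],[0,c['fy'],c['cy']],[0,0,1.]])
    u=cv2.undistortPoints(np.array(px,float).reshape(-1,1,2),K,np.array(c['D'],float)).reshape(-1,2)
    return np.array(c['eye'],float),R.from_quat(c['orientation']).apply(np.c_[u,np.ones(len(u))])
def onplane(c,px,z):
    e,d=ray(c,px); return e+d*((z-e[2])/d[:,2])[:,None]
def proj(c,P):
    K=np.array([[c['fx'],0,c['cx']],[0,c['fy'],c['cy']],[0,0,1.]])
    r=R.from_quat(c['orientation']).inv()
    p=r.apply(np.array(P,float)-np.array(c['eye']))
    return cv2.projectPoints(p,np.zeros(3),np.zeros(3),K,np.array(c['D'],float))[0].reshape(-1,2)
def save(c,n): cv2.imwrite('pics/'+n,c['img'][:,:,::-1])
E
python3 - <<'E'
from h import *
import pickle
for n in('top','side'):
    c=get_image(n); save(c,n+'0.png'); pickle.dump(c,open(n+'.pkl','wb'))
    print(n,c['eye'],R.from_quat(c['orientation']).as_matrix().round(3).tolist(),c['fx'])
s=arm.read_state(); print(s['position'],R.from_quat(s['ee_rot']).as_matrix().round(3),s['clock'])
E
```

```text
pics
top [ 260.03423717 -253.61714946 1452.73026016] [[0.065, -0.975, 0.211], [-0.998, -0.064, 0.012], [0.002, -0.212, -0.977]] 488.3207426815977
side [200.59427786 824.93431271 822.68712337] [[-0.943, -0.199, 0.266], [-0.332, 0.502, -0.799], [0.025, -0.842, -0.54]] 593.4925181765346
[ 176.08507299 -599.13490048  230.32369309] [[-0.959 -0.282 -0.001]
 [-0.282  0.959  0.002]
 [ 0.     0.002 -1.   ]] 0.1
```

View pics/top0.png

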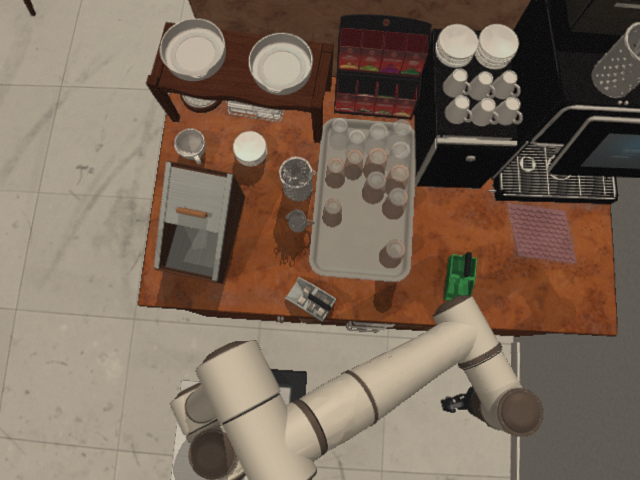

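View pics/side0.png

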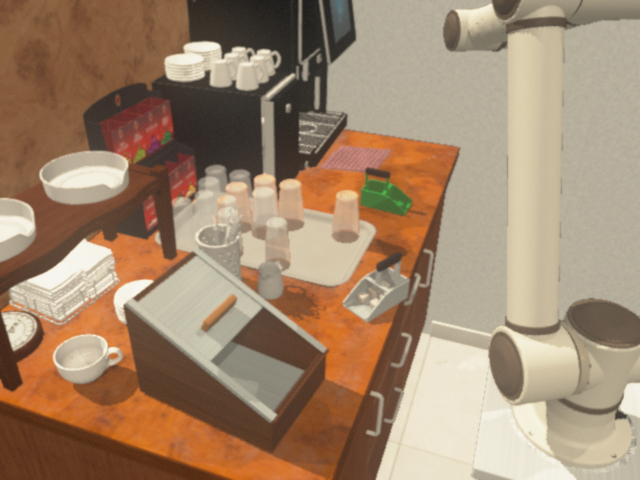

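The scoop is at top (311,298) / side (378,290), the bin at top (195,220) / side (230,340), the jug at top (297,221), and the pot at top (296,180). The green decoy is far right. Next I'll zoom in on the scoop and bin.

```bash
python3 - <<'E'
from h import *
import pickle
t=pickle.load(open('top.pkl','rb'));s=pickle.load(open('side.pkl','rb'))
def crop(c,x,y,w,h): return cv2.resize(c['img'][y:y+h,x:x+w,::-1],(400,300),interpolation=cv2.INTER_CUBIC)
im=np.vstack([np.hstack([crop(t,275,265,80,60),crop(s,330,240,107,80)]),np.hstack([crop(t,130,155,160,120),crop(s,120,245,220,165)*1])])
cv2.imwrite('pics/z.png',im)
for n,c,b in(('top',t,(290,275,340,320)),('side',s,(365,245,412,285))):
    r=c['img'][b[1]:b[3],b[0]:b[2]].astype(int); m=((r.max(2)<60)).astype(np.uint8)
    k,l,st,ce=cv2.connectedComponentsWithStats(m); i=1+np.argmax(st[1:,4])
    p=np.argwhere(l==i)[:,::-1]+[b[0],b[1]]; print(n,st[i],ce[i]+b[:2],cv2.minAreaRect(p.astype(np.float32)))
    c['bar']=cv2.minAreaRect(p.astype(np.float32))[0]
(a,d),(e,f)=ray(t,[t['bar']]),ray(s,[s['bar']])
M=np.c_[d[0],-f[0]];k=np.linalg.lstsq(M,e-a,rcond=None)[0];print(a+k[0]*d[0],e+k[1]*f[0])
o=lambda c,m,b:None
for n,c,b in(('top',t,(165,195,220,225)),('side',s,(195,285,245,335))):
    r=cv2.cvtColor(c['img'][b[1]:b[3],b[0]:b[2]],cv2.COLOR_RGB2HSV); m=((r[...,1]>110)&(r[...,2]>90)).astype(np.uint8)
    k,l,st,ce=cv2.connectedComponentsWithStats(m); i=1+np.argmax(st[1:,4])
    p=np.argwhere(l==i)[:,::-1]+[b[0],b[1]]; print(n,st[i],cv2.minAreaRect(p.astype(np.float32))); c['g']=cv2.minAreaRect(p.astype(np.float32))[0]
(a,d),(e,f)=ray(t,[t['g']]),ray(s,[s['g']])
M=np.c_[d[0],-f[0]];k=np.linalg.lstsq(M,e-a,rcond=None)[0];print(a+k[0]*d[0],e+k[1]*f[0])
E
```

```text
top [ 18  19  23  17 135] [319.2        302.14814815] ((319.1348571777344, 302.0843200683594), (25.757951736450195, 5.511989593505859), 32.0053825378418)Traceback (most recent call last):
  File "<stdin>", line 9, in <module>
    return _wrapfunc(a, 'argmax', axis=axis, out=out, **kwds)
    return bound(*args, **kwds)
ValueError: attempt to get argmax of an empty sequence
```

View pics/z.png

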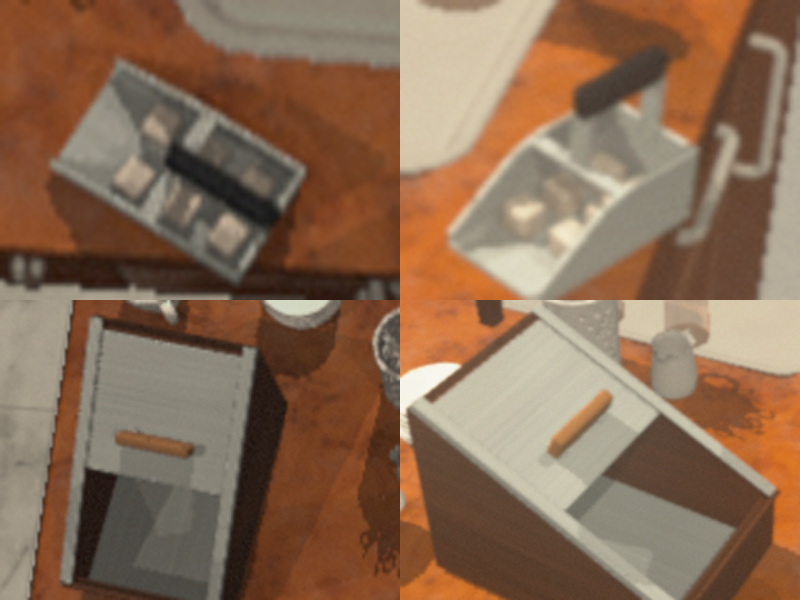

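```bash
cat > m.py <<'E'
from h import *
import pickle
t=pickle.load(open('top.pkl','rb'));s=pickle.load(open('side.pkl','rb'))
def tri(p,q):
    (a,d),(e,f)=ray(t,[p]),ray(s,[q])
    k=np.linalg.lstsq(np.c_[d[0],-f[0]],e-a,rcond=None)[0];A=a+k[0]*d[0];B=e+k[1]*f[0]
    return ((A+B)/2).round(1),np.linalg.norm(A-B).round(1)
E
python3 - <<'E'
from m import *
print('bar centre z93',onplane(t,[[309,296],[330.6,308],[319.13,302.1]],100).round(1))
print('bar side',onplane(s,[[378.1,266.2],[400,256.6],[389,261.4]],93).round(1))
print('tri',tri((319.13,302.1),(389,261.4)))
z=lambda x,y:(275+x/5,265+y/5)
print('lip c',onplane(t,[z(52,165),z(118,62)],10).round(1),'back',onplane(t,[z(243,283),z(303,170)],49).round(1))
rects={}
for n,c,b in(('top',t,(165,195,220,225)),('side',s,(195,285,245,335))):
    r=cv2.cvtColor(c['img'][b[1]:b[3],b[0]:b[2]],cv2.COLOR_RGB2HSV); m=((r[...,1]>110)&(r[...,2]>90)).astype(np.uint8)
    k,l,st,ce=cv2.connectedComponentsWithStats(m); i=1+np.argmax(st[1:,4])
    p=np.argwhere(l==i)[:,::-1]+[b[0],b[1]]; q=p.astype(np.float32);print(n,st[i],cv2.minAreaRect(q))
    d=cv2.PCACompute(q,None)[1][0]; mu=q.mean(0); h=(q-mu)@d; rects[n]=(mu,mu+d*h.min(),mu+d*h.max())
print(rects)
for i,j in((0,0),(1,1),(2,2),(1,2),(2,1)): print('grip',i,j,tri(rects['top'][i],rects['side'][j]))
b=lambda x,y:(130+x/2.5,155+(y-300)/2.5); w=lambda x,y:(120+(x-400)/1.818,245+(y-300)/1.818)
print('BL',tri(b(97,318),w(415,402)),'BR',tri(b(255,348),w(535,312)))
print('front R rail', onplane(s,[w(775,492)],85), 'front L',onplane(t,[b(65,583)],85), onplane(t,[b(218,600)],85))
print('jug',onplane(t,[[297,221]],60),'pot',onplane(t,[[296,180]],100))
E
```

```text
bar centre z93 [[ 407.7 -200.7  100. ]
 [ 378.4 -262.6  100. ]
 [ 392.6 -229.9  100. ]]
bar side [[ 410.2 -201.9   93. ]
 [ 374.5 -255.1   93. ]
 [ 392.7 -228.1   93. ]]
tri (array([ 393.2, -229.8,   91.9]), np.float64(0.5))
lip c [[ 406.9 -127.9   10. ]
 [ 470.9 -162.2   10. ]] back [[ 343.  -245.5   49. ]
 [ 409.6 -275.6   49. ]]
top [ 12  13  30  10 153] ((191.2115478515625, 211.94232177734375), (29.417421340942383, 5.295135498046875), 11.309932708740234)
side [  7  10  34  36 351] ((218.00003051757812, 312.0000305175781), (8.485280990600586, 45.25482940673828), 45.0)
{'top': (array([191.05882, 211.93465], dtype=float32), array([176.7713 , 209.19098], dtype=float32), array([205.66592, 214.73969], dtype=float32)), 'side': (array([218.19089, 312.3134 ], dtype=float32), array([202.21356, 328.21457], dtype=float32), array([234.29219, 296.28882], dtype=float32))}
grip 0 0 (array([608.9, 137. , 168.6]), np.float64(0.2))
grip 1 1 (array([615.9, 179.2, 164.9]), np.float64(1.6))
grip 2 2 (array([600.8,  93.7, 174.2]), np.float64(2.1))
grip 1 2 (array([582.7, 152.8, 228.6]), np.float64(29.4))
grip 2 1 (array([637.4, 119.2, 103.1]), np.float64(33.2))
BL (array([735. , 205. , 207.2]), np.float64(0.4)) BR (array([713.3,  28.7, 200.1]), np.float64(0.5))
front R rail [[432.67276083  74.89741244  85.        ]] front L [[458.74234013 243.06391812  85.        ]] [[451.26510169  64.44689587  85.        ]]
jug [[ 630.79453137 -147.70109226   60.        ]] pot [[ 743.7249718  -138.07021576  100.        ]]
```

>>> drive_tool --deltas '[[[-3.13,2.93,0],[0,0,0]],[[-3.13,2.93,0],[0,0,0]],[[-3.13,2.93,0],[0,0,0]],[[-3.13,2.93,0],[0,0,0]],[[-3.13,2.93,0],[0,0,0]],[[-3.13,2.93,0],[0,0,0]],[[-3.13,2.93,0],[0,0,0]],[[-3.13,2.93,0],[0,0,0]],[[-3.13,2.93,0],[0,0,0]],[[-3.13,2.93,0],[0,0,0]]]' --claw 8.5

```text
clock: 1.1
position: [394.2, -228.5, 231.2]
ee_rot: [-0.142, 0.99, 0.0, -0.0]
contact_force: [0.5, -0.5, -0.7]
gripper_width: 85.0
grasp_force: 0.0
```

>>> drive_tool --deltas '[[[0,0,0],[0,0,-7.6]],[[0,0,0],[0,0,-7.6]],[[0,0,0],[0,0,-7.6]],[[0,0,0],[0,0,-7.6]],[[0,0,0],[0,0,-7.6]],[[0,0,0],[0,0,-7.6]],[[0,0,0],[0,0,0]],[[0,0,0],[0,0,0]]]'

```text
clock: 1.9
position: [393.7, -230.2, 231.1]
ee_rot: [-0.514, 0.858, 0.0, -0.0]
contact_force: [0.2, -0.4, 0.2]
gripper_width: 85.2
grasp_force: 0.0
```

```bash
cat >> h.py <<'E'
def wrist():
    s=arm.read_state(); c=get_image('wrist'); m=np.array(c['mount'],float)
    r=R.from_quat(s['ee_rot']); c['eye']=r.apply(m[:3,3])+s['position']; c['orientation']=(r*R.from_matrix(m[:3,:3])).as_quat(); return c
def st():
    s=arm.read_state(); print('t',s['clock'],'pos',np.round(s['position'],1),'R',R.from_quat(s['ee_rot']).as_matrix().round(3).tolist(),'j',np.round(s['joints'],2),'w',s['gripper_width'],'f',np.round(s['contact_force'],1))
E
python3 - <<'E'
from h import *
st(); c=wrist(); save(c,'w1.png')
import pickle; pickle.dump(c,open('w1.pkl','wb'))
print(c['eye'],[a for a in dir(arm) if a[0]!='_'])
d=np.array([.469,.883,0])
print(proj(c,[np.array([393,-230,103])+d*36,np.array([393,-230,103])-d*36]))
E
```

```text
t 1.9 pos [ 393.7 -230.2  231.1] R [[-0.472, -0.881, -0.0], [-0.881, 0.472, 0.0], [0.0, 0.0, -1.0]] j [-0.17  0.09 -0.38 -0.   -1.09 -0.32] w 85.20496687223014 f [ 0.2 -0.4  0.2]
[ 354.21496525 -305.59399897  373.90625913] ['IKError', 'job_done', 'read_state', 'tcp_to_grasp']
[[327.30635796 269.03997363]
 [327.10595627 184.08104802]]
```

View pics/w1.png

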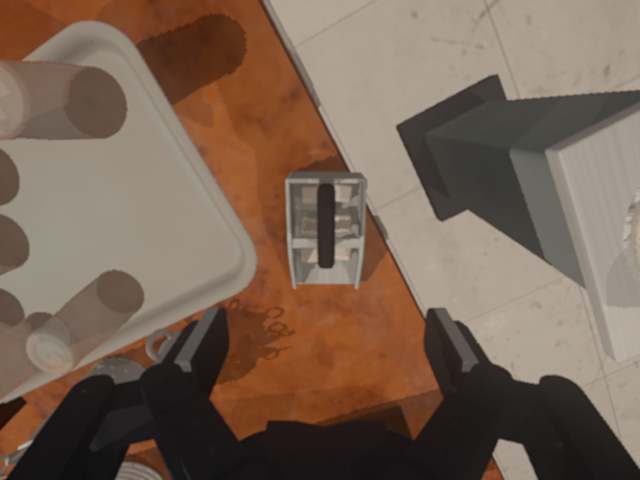

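The bar spans wrist pixels (326,183)–(326,268), within a pixel of the prediction. I'll go down and grip it.

>>> drive_tool --deltas '[[[0,0,3],[0,0,0]],[[0,0,4],[0,0,0]],[[0,0,3.5],[0,0,0]],[[0,0,2.5],[0,0,0]],[[0,0,1.7],[0,0,0]],[[0,0,1.0],[0,0,0]],[[0,0,0],[0,0,0]]]'

```text
clock: 2.65
position: [393.2, -230.1, 73.3]
ee_rot: [-0.514, 0.858, 0.001, -0.001]
contact_force: [0.3, 0.2, 0.1]
gripper_width: 85.0
grasp_force: 0.0
```

>>> drive_tool --deltas '[[[0,0,0],[0,0,0]],[[0,0,0],[0,0,0]],[[0,0,0],[0,0,0]],[[0,0,0],[0,0,0]],[[0,0,0],[0,0,0]],[[0,0,0],[0,0,0]],[[0,0,0],[0,0,0]],[[0,0,0],[0,0,0]]]' --claw 0

```text
clock: 3.45
position: [394.0, -230.3, 74.9]
ee_rot: [-0.515, 0.857, -0.0, 0.0]
contact_force: [-1.9, 0.9, 5.9]
gripper_width: 14.0
grasp_force: 59.5
```

>>> drive_tool --deltas '[[[0,0,-0.5],[0,0,0]],[[0,0,-1],[0,0,0]],[[0,0,-1.5],[0,0,0]],[[0,0,-2],[0,0,0]],[[0,0,-2],[0,0,0]],[[0,0,-2],[0,0,0]],[[0,0,-2],[0,0,0]],[[0,0,-2],[0,0,0]],[[0,0,-2],[0,0,0]],[[0,0,-1.5],[0,0,0]],[[0,0,-0.5],[0,0,0]],[[0,0,0],[0,0,0]]]'

```text
clock: 4.65
position: [393.9, -230.2, 244.8]
ee_rot: [-0.515, 0.857, -0.0, 0.001]
contact_force: [-0.2, 0.9, -2.4]
gripper_width: 14.1
grasp_force: 58.6
```

>>> drive_tool --deltas '[[[-1,0.1,0],[0,0,-2]],[[0,0,0],[0,0,-3]],[[0,0,0],[0,0,-4]],[[0,0,0],[0,0,-4]],[[0,0,0],[0,0,-4]],[[0,0,0],[0,0,-2.5]],[[0,0,0],[0,0,0]]]'

```text
clock: 5.35
position: [397.4, -220.3, 243.1]
ee_rot: [-0.653, 0.757, 0.001, -0.001]
contact_force: [-0.2, 0.2, -2.6]
gripper_width: 14.0
grasp_force: 58.6
```

```bash
python3 - <<'E'
from h import *
st(); s=arm.read_state()
r=R.from_quat(s['ee_rot'])
print(r.inv().apply(np.array([500.5,12,245])-s['position']))
c=wrist(); save(c,'w2.png')
E
```

```text
t 5.35 pos [ 397.4 -220.3  243.1] R [[-0.147, -0.989, -0.002], [-0.989, 0.147, 0.001], [-0.0, 0.002, -1.0]] j [-0.15  0.08 -0.37 -0.   -1.13 -0.  ] w 14.021029553049289 f [-0.2  0.2 -2.6]
[-244.92335408  -67.86035638   -1.91876898]
```

View pics/w2.png

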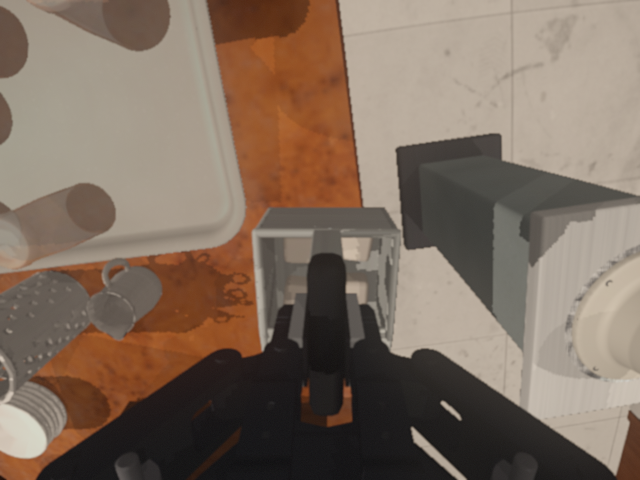

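The scoop hangs level and square in the gripper, with the jug at (125,300) well clear. I'll carry it to the pour start.

>>> drive_tool --deltas '[[[-1,-0.3,0],[0,0,0]],[[-2,-0.5,0],[0,0,0]],[[-2.5,-0.7,0],[0,0,0]],[[-2.5,-0.7,0],[0,0,0]],[[-2.5,-0.7,0],[0,0,0]],[[-2.5,-0.7,0],[0,0,0]],[[-2.5,-0.7,0],[0,0,0]],[[-2.5,-0.7,0],[0,0,0]],[[-2.5,-0.7,0],[0,0,0]],[[-2.5,-0.7,0],[0,0,0]],[[-1.5,-0.4,0],[0,0,0]],[[0,0,0],[0,0,0]]]'

```text
clock: 6.6
position: [501.9, 13.2, 243.9]
ee_rot: [-0.653, 0.757, 0.0, -0.0]
contact_force: [-0.0, -0.5, -2.7]
gripper_width: 14.2
grasp_force: 58.6
```

```bash
python3 - <<'E'
from h import *
st()
t=get_image('top');s=get_image('side')
def crop(c,x,y,w,h): return cv2.resize(c['img'][y:y+h,x:x+w,::-1],(400,400),interpolation=cv2.INTER_CUBIC)
cv2.imwrite('pics/a.png',np.hstack([crop(t,140,140,160,160),crop(s,110,150,280,280)]))
E
```

```text
t 6.6 pos [501.9  13.2 243.9] R [[-0.146, -0.989, -0.0], [-0.989, 0.146, 0.0], [0.0, 0.0, -1.0]] j [ 0.35  0.17 -0.27 -0.   -1.14 -0.5 ] w 14.219925627091055 f [-0.  -0.5 -2.7]
```

View pics/a.png

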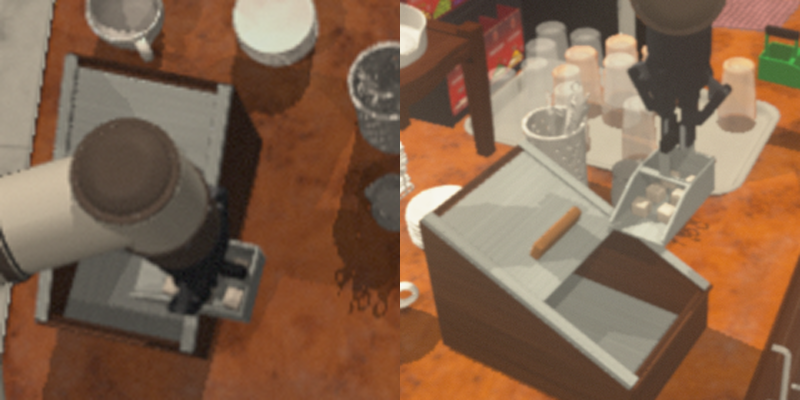

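>>> drive_tool --deltas '[[[-0.94,0,0],[0,7,0]],[[-1.07,0,-0.05],[0,7,0]],[[-1.2,0,-0.07],[0,7,0]],[[-1.33,0,-0.1],[0,7,0]],[[0,0,0],[0,0,0]]]'

```text
clock: 7.2
position: [507.9, 57.2, 235.0]
ee_rot: [-0.634, 0.733, -0.158, -0.185]
contact_force: [-0.8, -0.7, -3.5]
gripper_width: 13.9
grasp_force: 58.7
```

```bash
cat >> h.py <<'E'
def lip():
    s=arm.read_state(); r=R.from_quat(s['ee_rot']); L=r.apply([-97.5,0,71])+s['position']
    d=L[:2]-[594,137]; print('lip',L.round(1),'bin xy',np.round([d@[.989,-.148],d@[.148,.989]],1),'tilt',np.degrees(np.arccos(-r.as_matrix()[2,2])).round(1))
E
python3 -c "
from h import *
st();lip()"
```

```text
t 7.2 pos [507.9  57.2 235. ] R [[-0.126, -0.989, -0.071], [-0.872, 0.145, -0.468], [0.473, 0.003, -0.881]] j [ 0.62  0.31 -0.32  0.36 -1.32 -0.92] w 13.941414242937833 f [-0.8 -0.7 -3.5]
lip [515.2 109.  126.3] bin xy [-73.8 -39.4] tilt 28.2
```

Exactly as planned. I'll tilt on to 63°.

>>> drive_tool --deltas '[[[-1.08,0,-0.88],[0,7,0]],[[-1.11,0,-0.89],[0,7,0]],[[-1.14,0,-0.92],[0,7,0]],[[-1.17,0,-0.94],[0,7,0]],[[-1.19,0,-0.97],[0,7,0]],[[0,0,0],[0,0,0]],[[0,0,0],[0,0,0]],[[0,0,0],[0,0,0]],[[0,0,0],[0,0,0]],[[0,0,0],[0,0,0]]]'

```text
clock: 8.2
position: [518.6, 125.9, 234.5]
ee_rot: [-0.556, 0.647, -0.34, -0.395]
contact_force: [0.5, 0.7, -0.5]
gripper_width: 13.8
grasp_force: 59.0
```

```bash
python3 - <<'E'
from h import *
st();lip()
w=wrist();s=get_image('side')
cv2.imwrite('pics/b.png',np.hstack([cv2.resize(w['img'][:,:,::-1],(400,300)),cv2.resize(s['img'][130:430,60:460,::-1],(400,300))]))
E
```

```text
t 8.2 pos [518.6 125.9 234.5] R [[-0.07, -0.989, -0.132], [-0.451, 0.149, -0.88], [0.89, -0.002, -0.457]] j [ 0.81  0.6  -0.23  0.54 -1.73 -1.17] w 13.825650524991136 f [ 0.5  0.7 -0.5]
lip [516.1 107.4 115.3] bin xy [-72.7 -40.8] tilt 62.8
```

View pics/b.png

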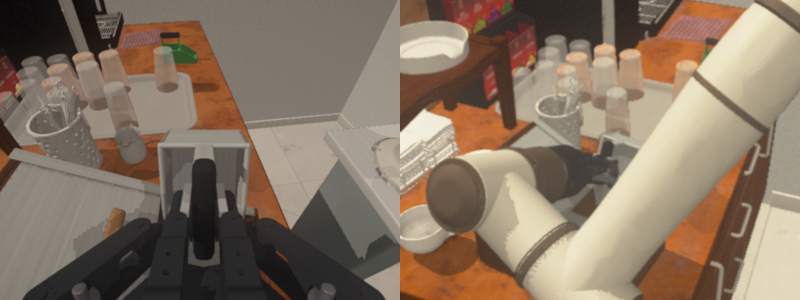

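>>> drive_tool --deltas '[[[-0.94,0,-1.14],[0,7,0]],[[-0.94,0,-1.14],[0,7,0]],[[0,0,0],[0,0,0]],[[0,0,0],[0,0,0]],[[0,0,0],[0,0,0]],[[1.5,0,-0.35],[0,0,0]],[[2,0,-0.45],[0,0,0]],[[2,0,-0.45],[0,0,0]],[[0.5,0,-0.1],[0,0,0]],[[0,0,0],[0,0,0]]]'

```text
clock: 9.3
position: [522.7, 154.1, 288.3]
ee_rot: [-0.511, 0.594, -0.406, -0.47]
contact_force: [0.2, -0.1, -2.3]
gripper_width: 14.0
grasp_force: 59.0
```

>>> drive_tool --deltas '[[[0.79,0,1.24],[0,-7,0]],[[0.79,0,1.24],[0,-7,0]],[[0.79,0,1.24],[0,-7,0]],[[0.79,0,1.24],[0,-7,0]],[[0.79,0,1.24],[0,-7,0]],[[0.79,0,1.24],[0,-7,0]],[[0.79,0,1.24],[0,-7,0]],[[0.79,0,1.24],[0,-7,0]],[[0.79,0,1.24],[0,-7,0]],[[0.79,0,1.24],[0,-7,0]],[[0.79,0,1.24],[0,-7,0]],[[0,0,0],[0,0,0]]]'

```text
clock: 10.5
position: [499.0, 8.5, 245.4]
ee_rot: [-0.65, 0.76, 0.002, -0.001]
contact_force: [-0.3, -0.0, -0.9]
gripper_width: 13.7
grasp_force: 58.9
```

```bash
python3 - <<'E'
from h import *
st();lip()
r=R.from_quat(arm.read_state()['ee_rot'])
tgt=R.from_matrix(np.array([[-.472,-.881,0],[-.881,.472,0],[0,0,-1]]))
print('rotvec tool deg',np.degrees((r.inv()*tgt).as_rotvec()), 'shift', r.inv().apply(np.array([394,-230,243])-arm.read_state()['position']))
E
```

```text
t 10.5 pos [499.    8.5 245.4] R [[-0.154, -0.988, -0.004], [-0.988, 0.154, 0.002], [-0.001, 0.004, -1.0]] j [ 0.34  0.16 -0.27 -0.   -1.15 -0.49] w 13.69867607289965 f [-0.3 -0.  -0.9]
lip [513.8 104.9 174.5] bin xy [-74.6 -43.6] tilt 0.2
rotvec tool deg [2.46294219e-01 1.84087544e-02 1.93160461e+01] shift [251.80961257  67.00119944   2.40277836]
```

>>> drive_tool --deltas '[[[1.2,0.3,0],[0,0,0]],[[2.4,0.6,0],[0,0,0]],[[2.4,0.7,0],[0,0,0]],[[2.4,0.7,0],[0,0,0]],[[2.4,0.7,0],[0,0,0]],[[2.4,0.6,0],[0,0,0]],[[2.4,0.6,0],[0,0,0]],[[2.4,0.6,0],[0,0,0]],[[2.4,0.6,0],[0,0,0]],[[2.4,0.6,0],[0,0,0]],[[2.4,0.7,0],[0,0,0]],[[0,0,0],[0,0,0]]]'

```text
clock: 11.7
position: [396.2, -229.0, 246.0]
ee_rot: [-0.652, 0.758, 0.001, -0.001]
contact_force: [0.3, 0.6, -2.4]
gripper_width: 14.0
grasp_force: 58.9
```

>>> drive_tool --deltas '[[[0,0,2],[0,0,4]],[[0,0,2],[0,0,4]],[[0,0,2],[0,0,4]],[[0,0,2],[0,0,4]],[[0,0,2],[0,0,3.3]],[[0,0,2],[0,0,0]],[[0,0,2],[0,0,0]],[[0,0,1.5],[0,0,0]],[[0,0,0],[0,0,0]],[[0,0,0],[0,0,0]]]'

```text
clock: 12.7
position: [398.1, -227.4, 91.6]
ee_rot: [-0.517, 0.856, 0.0, -0.001]
contact_force: [0.4, -0.3, -0.9]
gripper_width: 13.8
grasp_force: 58.8
```

```bash
python3 - <<'E'
from h import *
st()
w=wrist();s=get_image('side');t=get_image('top')
cv2.imwrite('pics/c.png',np.vstack([np.hstack([cv2.resize(w['img'][:,:,::-1],(400,300)),cv2.resize(s['img'][240:440,120:387,::-1],(400,300))]),np.hstack([cv2.resize(t['img'][150:330,120:360,::-1],(400,300)),cv2.resize(s['img'][230:330,300:433,::-1],(400,300))])]))
E
```

```text
t 12.7 pos [ 398.1 -227.4   91.6] R [[-0.465, -0.885, -0.001], [-0.885, 0.465, -0.0], [0.001, 0.001, -1.0]] j [-0.16  0.27 -0.58  0.   -0.73 -0.32] w 13.818121920206412 f [ 0.4 -0.3 -0.9]
```

View pics/c.png

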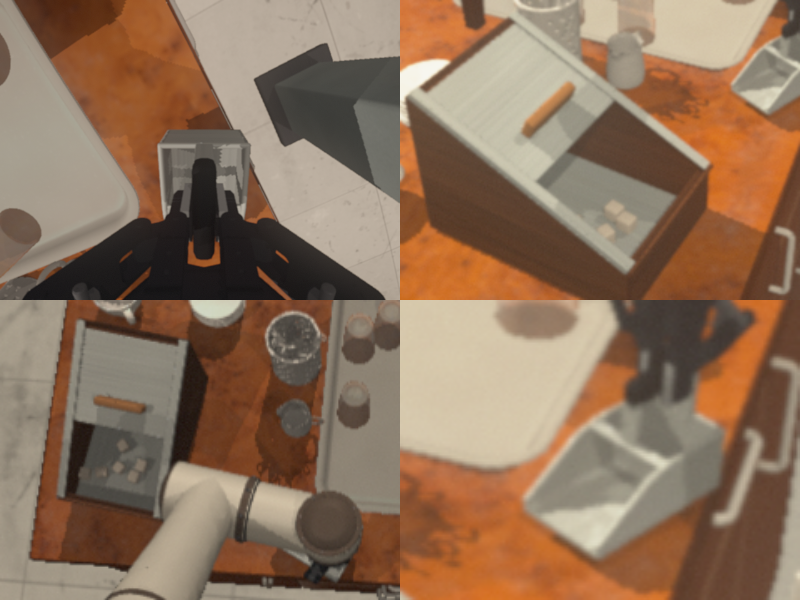

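The scoop is empty and six lumps lie in the bin (top inset around (120,465)). I'll set the scoop down and release it.

>>> drive_tool --deltas '[[[0,0,0.6],[0,0,0]],[[0,0,0.6],[0,0,0]],[[0,0,0.4],[0,0,0]],[[0,0,0.1],[0,0,0]],[[0,0,0],[0,0,0]],[[0,0,0],[0,0,0]]]'

```text
clock: 13.45
position: [397.4, -227.9, 74.9]
ee_rot: [-0.516, 0.856, 0.0, -0.0]
contact_force: [-2.8, 1.6, 5.2]
gripper_width: 13.9
grasp_force: 59.8
```

>>> drive_tool --deltas '[[[0,0,0],[0,0,0]],[[0,0,0],[0,0,0]],[[0,0,0],[0,0,0]],[[0,0,0],[0,0,0]],[[0,0,0],[0,0,0]],[[0,0,0],[0,0,0]]]' --claw 6.5

```text
clock: 14.05
position: [397.7, -227.9, 74.4]
ee_rot: [-0.516, 0.856, 0.0, -0.0]
contact_force: [-0.3, -0.2, 0.3]
gripper_width: 65.0
grasp_force: 0.0
```

>>> drive_tool --deltas '[[[0,0,-1],[0,0,0]],[[0,0,-2],[0,0,0]],[[0,0,-2.5],[0,0,0]],[[0,0,-3],[0,0,0]],[[0,0,-3],[0,0,0]],[[0,0,-3],[0,0,0]],[[0,0,-3],[0,0,0]],[[0,0,-2.5],[0,0,0]],[[0,0,0],[0,0,0]]]'

```text
clock: 14.95
position: [399.4, -228.6, 279.2]
ee_rot: [-0.517, 0.856, -0.004, 0.003]
contact_force: [-0.5, -0.3, 0.1]
gripper_width: 65.1
grasp_force: 0.0
```

```bash
cat > go.py <<'E'
from h import *
z=np.array([.418,-.0625,-.906]);y=np.array([-.896,.134,-.4226]);T=R.from_matrix(np.c_[np.cross(y,z),y,z])
def to(p):
    s=arm.read_state();r=R.from_quat(s['ee_rot'])
    print('shift cm',(r.inv().apply(np.array(p)-s['position'])/10).round(2),'euler intrinsic zx(y)',(r.inv()*T).as_euler('ZXY',degrees=True).round(1))
E
python3 - <<'E'
from go import *
st(); to([580,141.3,265])
w=wrist(); s=get_image('side'); 
cv2.imwrite('pics/d.png',np.hstack([cv2.resize(w['img'][:,:,::-1],(400,300)),cv2.resize(s['img'][230:330,300:433,::-1],(400,300))]))
E
```

```text
t 14.95 pos [ 399.4 -228.6  279.2] R [[-0.466, -0.885, 0.009], [-0.885, 0.466, -0.003], [-0.002, -0.009, -1.0]] j [-0.16  0.06 -0.3   0.   -1.2  -0.32] w 65.05912775931257 f [-0.5 -0.3  0.1]
shift cm [-41.14   1.29   1.47] euler intrinsic zx(y) [-19.2  24.5  -0.1]
```

View pics/d.png

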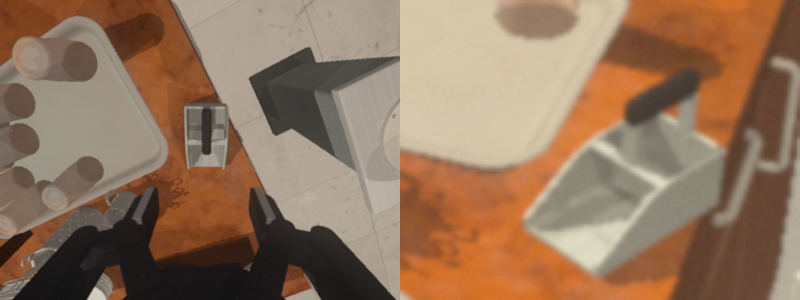

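The scoop stands upright and empty on the worktop, at (205,135) in the wrist inset. Next is the cover grip.

>>> drive_tool --deltas '[[[-2,0.1,0],[0,0,0]],[[-3.9,0.1,0.1],[0,0,0]],[[-3.9,0.1,0.1],[0,0,0]],[[-3.9,0.1,0.1],[0,0,0]],[[-3.9,0.1,0.1],[0,0,0]],[[-3.9,0.1,0.1],[0,0,0]],[[-3.9,0.1,0.1],[0,0,0]],[[-3.9,0.1,0.1],[0,0,0]],[[-3.9,0.1,0.1],[0,0,0]],[[-3.9,0.1,0.1],[0,0,0]],[[-3.9,0.2,0.1],[0,0,0]],[[0,0,0],[0,0,0]]]' --claw 6

```text
clock: 16.25
position: [579.1, 143.6, 261.6]
ee_rot: [-0.518, 0.855, 0.0, -0.002]
contact_force: [-0.7, 0.1, -0.2]
gripper_width: 60.4
grasp_force: 0.0
```

>>> drive_tool --deltas '[[[0,0,0],[0,0,-6.4]],[[0,0,0],[0,0,-6.4]],[[0,0,0],[0,0,-6.4]],[[0,0,0],[6.1,0,0]],[[0,0,0],[6.1,0,0]],[[0,0,0],[6.1,0,0]],[[0,0,0],[6.1,0,0]],[[0,0,0],[0,0,0]],[[0,0,0],[0,0,0]]]'

```text
clock: 17.15
position: [577.5, 139.5, 263.7]
ee_rot: [-0.638, 0.741, -0.16, 0.137]
contact_force: [0.8, 0.3, 1.3]
gripper_width: 60.3
grasp_force: 0.0
```

```bash
python3 - <<'E'
from go import *
st(); to([613.5,136.3,158.6]); to([580,141.3,231])
w=wrist(); save(w,'e.png')
print(proj(w,[[608.9,137,168.6]]))
h=cv2.cvtColor(w['img'],cv2.COLOR_RGB2HSV); m=((h[...,1]>110)&(h[...,2]>90)&(h[...,0]<20)).astype(np.uint8)
k,l,s_,c=cv2.connectedComponentsWithStats(m)
for i in range(1,k):
    if s_[i,4]>200: print(s_[i],c[i].round(1))
E
```

```text
t 17.15 pos [577.5 139.5 263.7] R [[-0.15, -0.901, 0.406], [-0.989, 0.136, -0.063], [0.001, -0.411, -0.912]] j [ 0.63  0.13 -0.48  0.47 -0.7  -1.11] w 60.32527884323264 f [0.8 0.3 1.3]
shift cm [-0.24  1.03 11.07] euler intrinsic zx(y) [-0.1  0.7 -0.1]
shift cm [-0.22  1.14  3.07] euler intrinsic zx(y) [-0.1  0.7 -0.1]
[[340.38202411 243.39280851]]
[   46     0   594   357 77772] [400.1 104.4]
[   2    9   65   81 2956] [35.9 48.1]
[ 331  185   19  114 2037] [339.6 240.8]
```

View pics/e.png

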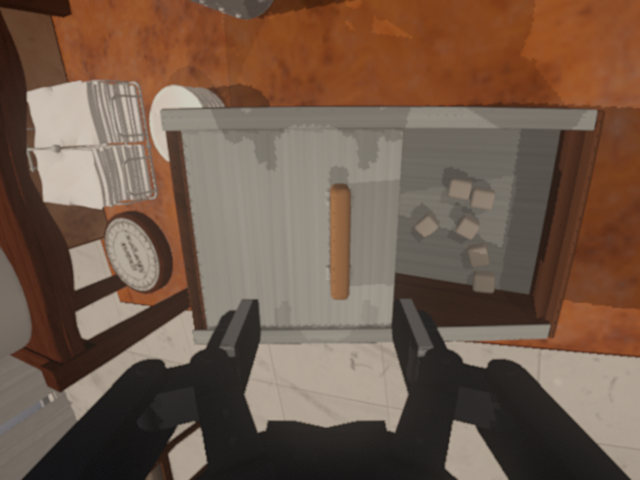

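All six lumps are in the bin, around (465,230). The grip bar at (340,241) matches its prediction of (340,243). I'll come down on it.

>>> drive_tool --deltas '[[[-0.2,1.0,0],[0.7,0,0]],[[0,0,2],[0,0,0]],[[0,0,2.5],[0,0,0]],[[0,0,2.5],[0,0,0]],[[0,0,2],[0,0,0]],[[0,0,1],[0,0,0]],[[0,0,0.6],[0,0,0]],[[0,0,0.2],[0,0,0]],[[0,0,0],[0,0,0]]]'

```text
clock: 18.1
position: [616.1, 136.9, 163.1]
ee_rot: [-0.636, 0.74, -0.165, 0.142]
contact_force: [-0.4, -0.2, 0.5]
gripper_width: 60.1
grasp_force: 0.0
```

>>> drive_tool --deltas '[[[0,0,0],[0,0,0]],[[0,0,0],[0,0,0]],[[0,0,0],[0,0,0]],[[0,0,0],[0,0,0]],[[0,0,0],[0,0,0]],[[0,0,0],[0,0,0]],[[0,0,0],[0,0,0]]]' --claw 0

```text
clock: 18.8
position: [614.8, 137.0, 163.1]
ee_rot: [-0.637, 0.74, -0.165, 0.142]
contact_force: [-6.6, 1.1, 3.9]
gripper_width: 12.8
grasp_force: 60.1
```

>>> drive_tool --deltas '[[[0,0.5,0],[0,0,0]],[[0,0.8,0],[0,0,0]],[[0,0.8,0],[0,0,0]],[[0,0.8,0],[0,0,0]],[[0,0.8,0],[0,0,0]],[[0,0.3,0],[0,0,0]]]'

```text
clock: 19.4
position: [579.2, 142.1, 146.4]
ee_rot: [-0.636, 0.74, -0.165, 0.142]
contact_force: [-1.7, -1.8, 5.6]
gripper_width: 12.8
grasp_force: 59.9
```

>>> drive_tool --deltas '[[[0,0.8,0],[0,0,0]],[[0,0.8,0],[0,0,0]],[[0,0.8,0],[0,0,0]],[[0,0.8,0],[0,0,0]],[[0,0.8,0],[0,0,0]],[[0,0.5,0],[0,0,0]],[[0,0,0],[0,0,0]]]'

```text
clock: 20.1
position: [538.5, 148.0, 127.1]
ee_rot: [-0.636, 0.74, -0.165, 0.142]
contact_force: [-8.1, -0.5, 10.1]
gripper_width: 13.1
grasp_force: 61.0
```

>>> drive_tool --deltas '[[[0,0.7,0],[0,0,0]],[[0,0.7,0],[0,0,0]],[[0,0.6,0],[0,0,0]],[[0,0.5,0],[0,0,0]],[[0,0.3,0],[0,0,0]],[[0,0,0],[0,0,0]]]'

```text
clock: 20.7
position: [514.0, 151.5, 115.6]
ee_rot: [-0.636, 0.74, -0.166, 0.142]
contact_force: [-5.0, -2.8, 9.4]
gripper_width: 12.8
grasp_force: 60.9
```

>>> drive_tool --deltas '[[[0,0.3,0],[0,0,0]],[[0,0.3,0],[0,0,0]],[[0,0,0],[0,0,0]]]'

```text
clock: 21.0
position: [508.8, 152.3, 113.2]
ee_rot: [-0.636, 0.74, -0.166, 0.142]
contact_force: [-5.0, -3.4, 9.0]
gripper_width: 12.7
grasp_force: 60.8
```

>>> drive_tool --deltas '[[[0,0.3,0],[0,0,0]],[[0,0.3,0],[0,0,0]],[[0,0,0],[0,0,0]]]'

```text
clock: 21.3
position: [503.4, 153.1, 110.6]
ee_rot: [-0.636, 0.74, -0.166, 0.142]
contact_force: [-4.9, -3.1, 10.1]
gripper_width: 12.6
grasp_force: 60.9
```

>>> drive_tool --deltas '[[[0,0.3,0],[0,0,0]],[[0,0.2,0],[0,0,0]],[[0,0,0],[0,0,0]]]'

```text
clock: 21.6
position: [499.1, 153.7, 108.6]
ee_rot: [-0.636, 0.74, -0.166, 0.142]
contact_force: [-4.6, -3.6, 9.4]
gripper_width: 12.7
grasp_force: 60.9
```

>>> drive_tool --deltas '[[[0,0.3,0],[0,0,0]],[[0,0.2,0],[0,0,0]],[[0,0,0],[0,0,0]]]'

```text
clock: 21.9
position: [494.7, 154.3, 106.5]
ee_rot: [-0.636, 0.74, -0.166, 0.142]
contact_force: [-5.5, -3.1, 9.9]
gripper_width: 12.6
grasp_force: 60.9
```

>>> drive_tool --deltas '[[[0,0.2,0],[0,0,0]],[[0,0.2,0],[0,0,0]],[[0,0,0],[0,0,0]]]'

```text
clock: 22.2
position: [491.2, 154.8, 104.9]
ee_rot: [-0.636, 0.74, -0.166, 0.142]
contact_force: [-4.6, -4.3, 10.0]
gripper_width: 12.9
grasp_force: 60.9
```

>>> drive_tool --deltas '[[[0,0.2,0],[0,0,0]],[[0,0.2,0],[0,0,0]],[[0,0,0],[0,0,0]]]'

```text
clock: 22.5
position: [489.7, 155.0, 104.2]
ee_rot: [-0.635, 0.741, -0.168, 0.143]
contact_force: [2.2, -5.2, 7.6]
gripper_width: 13.3
grasp_force: 60.3
```

>>> drive_tool --deltas '[[[0,0.2,0],[0,0,0]],[[0,0.2,0],[0,0,0]],[[0,0,0],[0,0,0]]]'

```text
clock: 22.8
position: [489.7, 155.0, 104.2]
ee_rot: [-0.633, 0.741, -0.17, 0.145]
contact_force: [12.9, -5.2, 2.8]
gripper_width: 13.1
grasp_force: 59.7
```

```bash
python3 - <<'E'
from h import *
st()
s=get_image('side'); cv2.imwrite('pics/f.png',cv2.resize(s['img'][230:440,110:390,::-1],(800,600)))
E
```

```text
t 22.8 pos [489.7 155.  104.2] R [[-0.156, -0.889, 0.43], [-0.988, 0.14, -0.069], [0.001, -0.435, -0.9]] j [ 0.38  0.19 -1.03  1.76 -0.23 -2.26] w 13.087610201724695 f [12.9 -5.2  2.8]
```

View pics/f.png

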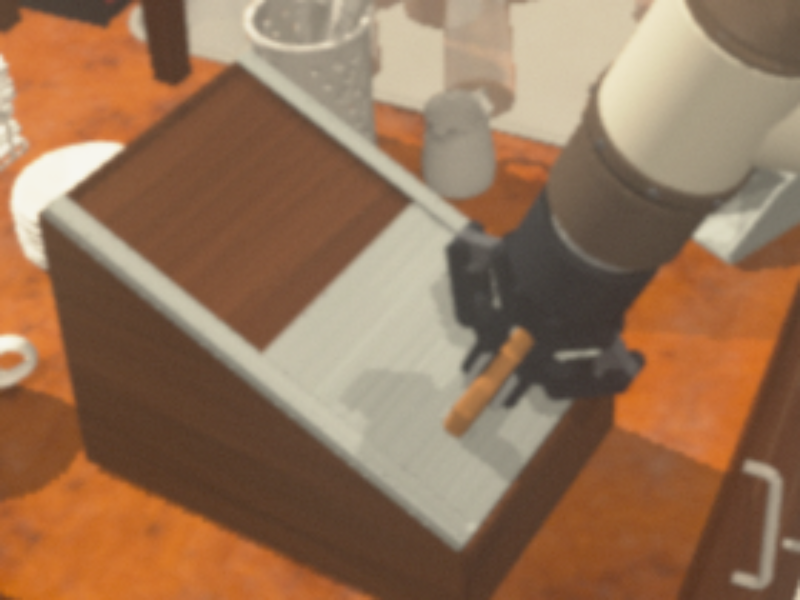

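The cover's lower edge lies at the bin's front, and the force has reversed against the stop. I'll release and back off.

>>> drive_tool --deltas '[[[0,0,0],[0,0,0]],[[0,0,0],[0,0,0]],[[0,0,0],[0,0,0]],[[0,0,0],[0,0,0]],[[0,0,0],[0,0,0]]]' --claw 5

```text
clock: 23.35
position: [483.0, 156.9, 99.8]
ee_rot: [-0.637, 0.74, -0.164, 0.141]
contact_force: [-0.4, -0.5, -0.4]
gripper_width: 50.0
grasp_force: 0.0
```

>>> drive_tool --deltas '[[[0,0,-0.5],[0,0,0]],[[0,0,-1.5],[0,0,0]],[[0,0,-2],[0,0,0]],[[0,0,-2],[0,0,0]],[[0,0,-2],[0,0,0]],[[0,0,-2],[0,0,0]],[[0,0,0],[0,0,0]],[[0,0,0],[0,0,0]]]'

```text
clock: 24.15
position: [444.7, 163.4, 187.2]
ee_rot: [-0.636, 0.74, -0.166, 0.143]
contact_force: [-0.1, -1.4, -0.5]
gripper_width: 50.1
grasp_force: 0.0
```

```bash
python3 - <<'E'
from m import *
st()
c=get_image('side');b=(200,280,360,420)
h=cv2.cvtColor(c['img'][b[1]:b[3],b[0]:b[2]],cv2.COLOR_RGB2HSV); m=((h[...,1]>140)&(h[...,2]>120)&(h[...,0]<20)).astype(np.uint8)
k,l,s_,ce=cv2.connectedComponentsWithStats(m)
for i in range(1,k):
    if s_[i,4]>100: print(s_[i],ce[i]+b[:2])
# predicted bar centre if it stayed where held: start 608.9,137,168.6 minus slide
print(proj(c,[np.array([608.9,137,168.6])-L*np.array([.896,-.134,.4226]) for L in (134,140,146)]))
E
```

```text
t 24.15 pos [444.7 163.4 187.2] R [[-0.149, -0.894, 0.423], [-0.989, 0.135, -0.064], [-0.0, -0.428, -0.904]] j [ 0.83  0.01 -0.92  0.79 -0.52 -1.65] w 50.10293529672013 f [-0.1 -1.4 -0.5]
[ 69   0  22  37 246] [282.1097561  301.27235772]
[ 96  32  31  30 553] [313.4358047  325.07414105]
[140  41  12  12 104] [345.28846154 326.13461538]
[  96   57   64   83 3176] [337.00566751 385.52078086]
[ 70  64  27  32 204] [283.08333333 360.14215686]
[[279.70067381 361.44863508]
 [282.49915764 363.68397004]
 [285.3015804  365.92229457]]
```

```bash
python3 -c "
from h import *
print(arm.job_done())"
```

```text
the job is handed in; nothing more can be done
None
```

I handed the job in at about 24 s of the 64 s allowed: all six lumps are in the bin, the empty scoop stands upright on the worktop, and the cover is slid down to its stop. The hand-in returned no verdict. The jug and the pot were never approached.

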